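Seat and lock an injector in the cam vice

ROBOT

A 6-joint arm with a two-finger parallel gripper is mounted at the origin on a cart in front of the work surface, level with it; the furniture and walls round the work are solid. World frame = base frame: x ahead of the robot, y to its left, z up, the work surface at z = 0. Lengths are in m, angles in rad, forces in N, time in s.
With the tool pointing down it reaches from about 0.275 to 0.825 m from the base axis. Payload 5.2 kg.
Tool frame: the origin (TCP) lies between the finger pads; the fingertips stand 25 mm ahead of it and the grasp point (between the pads) lies 6 mm ahead of it; z points along the fingers, x is the direction in which the jaws open and shut, and the axes are right-handed (so a half turn about z gives the same grasp; the last joint's range is limited). The gripper opens to 93 mm and grips with 3 to 60 N. Pads are 15 mm wide; open, the fingers measure 128 mm over their backs; the gripper's body (75 mm by 188 mm) begins 65 mm behind the grasp point.
Start: joints at [-1.502, 0.259, 1.535, -0, 1.348, -0.203], TCP at [0.148, -0.53, 0.244] pointing down, gripper open.
Joint ranges: [-3.14, 3.14], [-0.91, 2.08], [0.19, 2.58], [-1.22, 4.36], [0.22, 2.71], [-3.12, 3.12]. Speed limits (rad/s): [2.57, 2.57, 3.14, 3.14, 3.14, 3.14].

INTERFACE

Orientations are given as a unit quaternion [w, x, y, z].
In Python, from rig import env, cams gives the robot as it stands. Calls block until the motion is done:
- env.reach(position, orientation): joint-space move of the TCP to a pose.
- env.move_straight(position, orientation=None, rate=0.15, threshold=None): straight line of the TCP; orientation=None keeps the orientation; rate is the mean speed in m/s. With threshold (N) it stops when the force on the tool has changed by that much, and returns True; else False.
- env.move_joints(angles): joint-space move.
- env.set_gripper(opening): finger opening in m; the grip force is fixed at half the most; returns when the fingers have stopped.
- env.pause(seconds).
- env.solve_ik(position, orientation): joint angles nearest the present ones, or None.
- cams.grab_frame(name): name is "scene" or "top" or "wrist"; returns the picture (420x560x3 uint8, red, green, blue); there is no depth.
- cams.camera_info(name): a dict with "camera_matrix" (3x3 intrinsics, pixels), "R" (3x3) and "t" (3): a world point X has camera coordinates R X + t. Camera axes: x right, y down, z forward; pixel columns grow to the right and rows downward; lengths in m; the calibration is good to about 2 mm. A picture is of the moment at which its call begins: read the wrist's pose just before it. camera_info takes no time and is no camera call; for the wrist camera it gives the pose at the moment of the call.
A pose or a line that the arm cannot do raises env.PlanningError and nothing moves.
- env.finish_job(): hands the job in, once; it reports no verdict.
Readings, each from a call of its own:
- env.read_time_s(): time.
- env.read_joint_pos(): joint angles.
- env.read_joint_vel(): joint speeds.
- env.read_joint_efforts(): joint torques, N m.
- env.read_ee_pos(): TCP position.
- env.read_eef_rot(): TCP orientation.
- env.read_contact_force(): force on the tool from outside, world axes, zero at the start.
- env.read_wrist_torque(): the same for the moment, N m.
- env.read_width(): finger opening in m.
Only numpy, scipy, OpenCV 4.12 (cv2) and the standard library are available. Lean on these libraries where they do the work, as an engineer would, in place of code of your own. Each camera call takes 0.05 s, during which the arm holds its last target.

TASK

Get the injector in the vice ready for its nozzle nut to be undone: with a fingertip, push on the plug end of the injector until its nozzle nut sits against the forked end stop. Then lock it: push the cam lever round with a finger until it is fully over against its stop, and let go. Nothing needs to be grasped and the injector must not be lifted off its rail; leave the nozzles, tools and other parts lying around the vice where they are.

Things in the scene. Friction and masses are not known exactly. Their poses are not given: they have to be found in the camera images.
- vice: Fixed injector vice, base plate 142 x 174 x 12 mm; origin on the bench, z up. The injector lies along its y axis (x = 0) on a rail, top 22 mm above the bench, that ends at y = +75 mm (base: +87 mm, then bare bench). Fixed jaw face at x = +12 mm, 48 mm high; sliding jaw on the -x side; jaws end at y = +52 mm. End stop at the -y end: two prongs 52 mm high, a slot between.
- vice_jaw: Aluminium face plate of the vice's sliding jaw, 58 mm long, 22 mm high, on a slide with disc springs behind it. Its frame is the vice's when the jaw is open; the face then lies at x = -14.4 mm. The cam lever moves the slide up to 4 mm along the vice's +x, so that the plate presses the injector against the fixed jaw.
- cam_lever (a joint): Cam lever on an upright axle: 0 = open, 2.25 rad = fully over against its stop (locked); grows counter-clockwise from above. At 0 the arm points 142 degrees counter-clockwise from the vice's +x (to its -x, +y side); fully over it points along the vice's -y, beside the injector. Stays where it is left; takes 2 to 6 N at 85 mm from the axle.
- lever_axis (a point): Point on the axle of the cam lever, 50 mm above the bench, at x = -47 mm, y = 0 of the vice.
- lever_ball (a point): Centre of the black ball (25 mm across) at the lever's end, 116 mm from the axle, 56 mm above the bench. From the hub (11 mm radius) to the ball runs a round bar 12 mm thick, 54 mm above the bench at 85 mm from the axle, free space below its outer 60 mm (base plate 12 mm, bench). To turn it, put a fingertip beside the bar on its clockwise side and push.
- stop_face (a point): Middle of the face of the forked end stop that the nozzle nut must meet, 34 mm above the bench; axes as the vice's, +y points from the stop towards the injector.
- injector: Loose rail injector, 190 mm long, 24 mm wide body, about 0.47 kg, lying in the vice. Origin under the middle of the body on the rail (22 mm above the bench); its +y axis points from the nozzle to the plug end. It starts 8 to 20 mm short of the stop, the nozzle tip already in the fork's slot, and slides along the rail with 2 to 7 N.
- plug_end (a point): Centre of the end face of the injector's black plug, the place to push: 20 mm wide, 15 mm high, 34.5 mm above the bench, 95 mm from the injector's origin along its +y.
- nut_face (a point): Centre of the front shoulder of the injector's nozzle nut (16 mm wide), 71 mm from the injector's origin along its -y. It meets the end stop when the injector is home.
- nozzle_a: Loose injector nozzle, standing, 18 mm wide, 54 mm high, behind the vice (its +x side). To be left alone.
- nozzle_b: As nozzle_a, beside it.
- union_nut: Loose steel union nut, 27 mm wide, 20 mm high, behind the vice. To be left alone.
- hex_key: Loose black hex key, 124 x 46 x 8 mm, lying to the right of the vice. To be left alone.
- screwdriver: Loose screwdriver, 200 mm long, 31 mm high, lying to the left of the vice. To be left alone.
- spare_injector: Another loose injector, 194 mm long, 46 mm high, lying further to the left. To be left alone.

How it is judged:
On the way, in this order (a step that is already met when the one before it is completed fails the run):
1. the injector's nozzle nut sits against the end stop (within 2 mm) while the cam lever is still in its open half (y of nut_face in the frame of stop_face between -0.002 and 0.002 m and value of joint cam_lever below 1.1 rad), for 0.2 s.
2. the cam lever is pushed fully over (beyond 2.1 rad) and the sliding jaw presses on the injector (value of joint cam_lever above 2.1 rad and contact force between vice_jaw and injector above 8 N), for 0.2 s.
At the end, for the whole second after the job is handed in: The nozzle nut is within 2 mm of the end stop, the cam lever stands beyond 2.1 rad (fully over is 2.25), the sliding jaw presses the injector with more than 8 N, and the injector is at rest (all of step 2 and y of nut_face in the frame of stop_face between -0.002 and 0.002 m and linear speed of injector below 0.01 m/s); the robot touches nothing.
It fails at once if the injector is lifted from its rail (by more than 5 mm) or tipped (z of any of nut_face, plug_end in the frame of stop_face above 0.0055 m).
It fails at once if one of the parts or tools round the vice is moved by more than 10 mm (distance of any of nozzle_a, nozzle_b, union_nut, hex_key, screwdriver, spare_injector from where it was at the start of the episode above 0.01 m).
It also fails if it takes over 50 s, if anything falls off the work surface, if the arm or the gripper's body presses on something with over 40 N, if the wrist force passes 120 N, or if a joint passes its speed limit or range.

## Working session

There is one attempt and no reset: what is moved stays moved. The work goes in short steps, each a Python script; the robot and the scene stay as the last script left them, time stands still between calls to the robot, and variables do not carry over. Pictures are saved under pics/ and viewed, and the job is handed in when it is done.

```bash
ls; mkdir -p pics
python3 - <<'E'
from rig import env,cams
import cv2
for n in ("scene","top","wrist"):
    i=cams.grab_frame(n); cv2.imwrite(f"pics/{n}0.png",i[:,:,::-1]); c=cams.camera_info(n); print(n,c["camera_matrix"],c["R"],c["t"])
print(env.read_time_s(),env.read_eef_rot())
E
```

```text
pics
scene [[449.85640159   0.         286.1611383 ]
 [  0.         449.85640159 206.66931867]
 [  0.           0.           1.        ]] [[-0.78762995 -0.61612883 -0.00493084]
 [-0.27775394  0.36218818 -0.88975978]
 [ 0.54999255 -0.6994319  -0.45640247]] [0.49469673 0.20804412 0.79790591]
top [[403.85797931   0.         277.85485352]
 [  0.         403.85797931 210.67906826]
 [  0.           0.           1.        ]] [[-0.0287209  -0.99948082  0.01460144]
 [-0.99205665  0.02671177 -0.12292308]
 [ 0.12246923 -0.01801592 -0.99230878]] [0.06315538 0.5729283  0.89440804]
wrist [[337.82825459   0.         283.39479662]
 [  0.         337.82825459 207.41006089]
 [  0.           0.           1.        ]] [[ 0.26833218 -0.96332501 -0.00166116]
 [-0.93587199 -0.26109317  0.2365882 ]
 [-0.22834504 -0.0619296  -0.9716086 ]] [-0.54925444 -0.02828528  0.39035989]
0.15 [-5.10804455e-04  7.96384642e-01 -6.04790066e-01 -4.65138538e-04]
```

View pics/scene0.png

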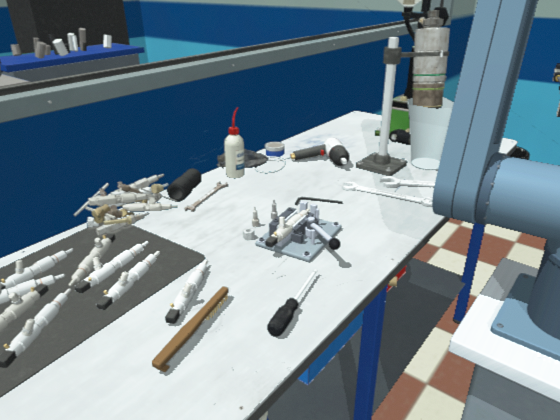

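View pics/top0.png

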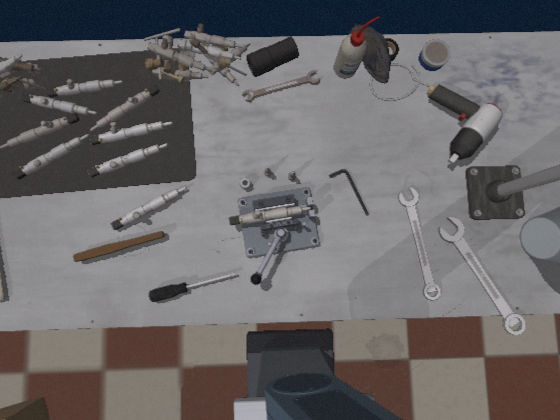

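Vice is centre, plug end at image left (+y), with the ball at about (256,278) in the top view. I'll zoom in for measurements.

Run:
```python
import cv2
i=cv2.imread("pics/top0.png")[165:295,205:345]
cv2.imwrite("pics/topz.png",cv2.resize(i,None,fx=5,fy=4.5,interpolation=cv2.INTER_CUBIC) if 0 else cv2.resize(i,None,fx=4.6,fy=4.6,interpolation=cv2.INTER_CUBIC))
i=cv2.imread("pics/scene0.png")[190:265,235:350]
cv2.imwrite("pics/scenez.png",cv2.resize(i,None,fx=6.5,fy=6.5,interpolation=cv2.INTER_CUBIC))
```

```text
(no output)
```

View pics/topz.png

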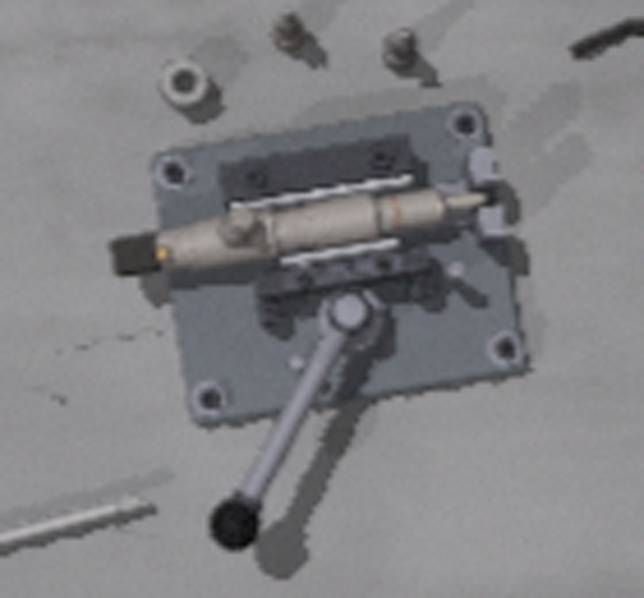

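View pics/scenez.png

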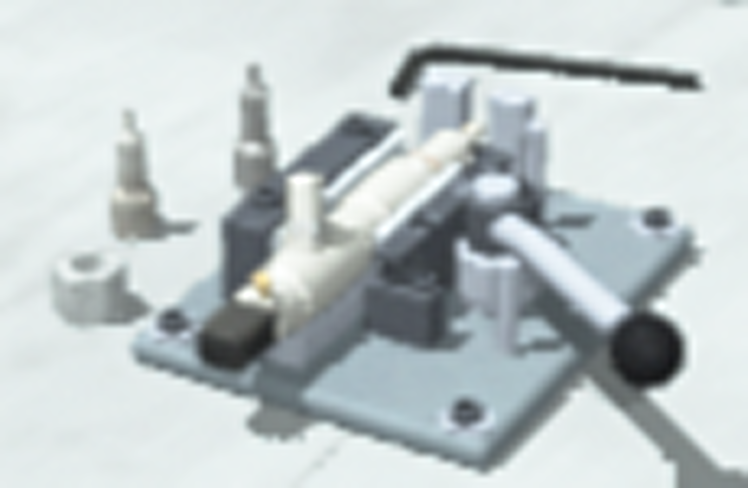

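View pics/wrist0.png

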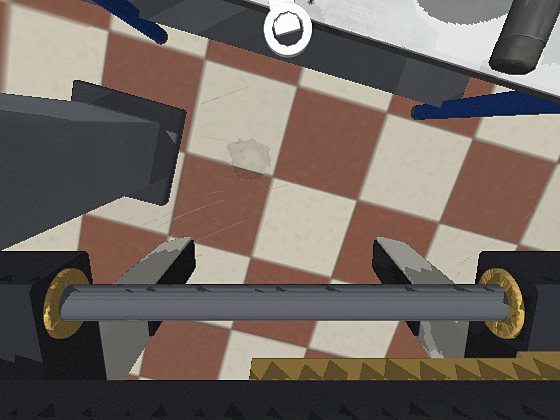

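```bash
cat > h.py <<'E'
import numpy as np
from rig import env,cams
def ray(name,uv,z,info=None):
    c=info or cams.camera_info(name); R=np.array(c["R"]);t=np.array(c["t"]);K=np.array(c["camera_matrix"])
    o=-R.T@t; d=R.T@np.linalg.solve(K,[uv[0],uv[1],1.]); return o+d*(z-o[2])/d[2]
E
python3 - <<'E'
from h import *
f=lambda p:(p[0]/4.6+205-.4,p[1]/4.6+165-.4)
S=[ray("top",f(p),.012) for p in [(172,173),(465,123),(506,348),(209,399)]]
for s in S: print(s)
print("c",np.mean(S,0))
print("hub",ray("top",f((348,312)),.058),"ball",ray("top",f((235,523)),.056))
print("plug end edge",ray("top",f((112,257)),.0345), "nut",ray("top",f((442,205)),.034),"tip",ray("top",f((485,199)),.034))
E
```

```text
[0.59971256 0.13085524 0.012     ]
[ 0.62176657 -0.02062916  0.012     ]
[ 0.50527072 -0.03718625  0.012     ]
[0.48374023 0.11422743 0.012     ]
c [0.55262252 0.04681682 0.012     ]
hub [0.52264943 0.04367108 0.058     ] ball [0.42327616 0.10065847 0.056     ]
plug end edge [0.55493498 0.15985199 0.0345    ] nut [ 0.57667214 -0.00556997  0.034     ] tip [ 0.57912508 -0.02726512  0.034     ]
```

```bash
cat >> h.py <<'E'
def Q(yaw): return [0.,float(np.cos(yaw/2)),float(np.sin(yaw/2)),0.]
E
python3 - <<'E'
from h import *
import cv2
c=cams.camera_info("wrist"); R=np.array(c["R"]); o=-R.T@np.array(c["t"]); p=np.array(env.read_ee_pos())
yaw=np.arctan2(-.963,.268); T=np.array([[np.cos(yaw),np.sin(yaw),0],[np.sin(yaw),-np.cos(yaw),0],[0,0,-1]])
off=T.T@(o-p); zc=T.T@R[2]; print(off,zc)
psi=np.radians(8.3); T2=np.array([[np.cos(psi),np.sin(psi),0],[np.sin(psi),-np.cos(psi),0],[0,0,-1]])
# put axis point at vice middle
z=.30; target=np.array([.53,.065,.03])
oz=T2@off; d=T2@zc; s=(z+oz[2]-.03)/-d[2]
tcp=target-d*s-oz; tcp[2]=z; print(tcp)
env.set_gripper(0.0)
env.reach(tcp.tolist(),Q(psi)); print(env.read_joint_pos(),env.read_time_s(),env.read_width())
ci=cams.camera_info("wrist"); i=cams.grab_frame("wrist"); cv2.imwrite("pics/w1.png",i[:,:,::-1])
import pickle; pickle.dump(ci,open("w1.pkl","wb"))
E
```

```text
[ 0.00024627 -0.06471947 -0.14204122] [-0.0015589   0.23658889  0.9716086 ]
[0.52526946 0.10030036 0.3       ]
[-2.14535904e-02  1.99333276e-01  1.47474492e+00 -2.52079016e-04
  1.46765679e+00 -1.64889287e-01] 4.2083 0.0006780722540772077
```

View pics/w1.png

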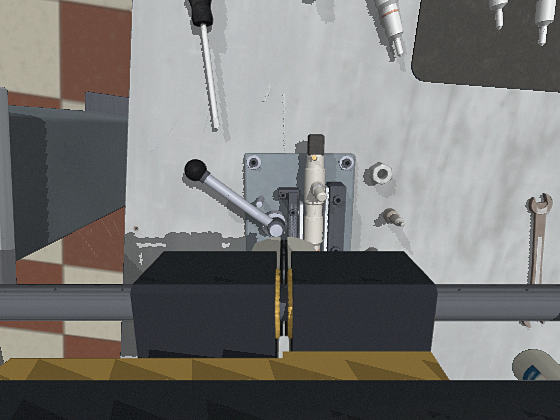

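Run:
```python
import cv2
i=cv2.imread("pics/w1.png")[120:255,180:360]
cv2.imwrite("pics/w1z.png",cv2.resize(i,None,fx=4.4,fy=4.4,interpolation=cv2.INTER_CUBIC))
```

```text
(no output)
```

View pics/w1z.png

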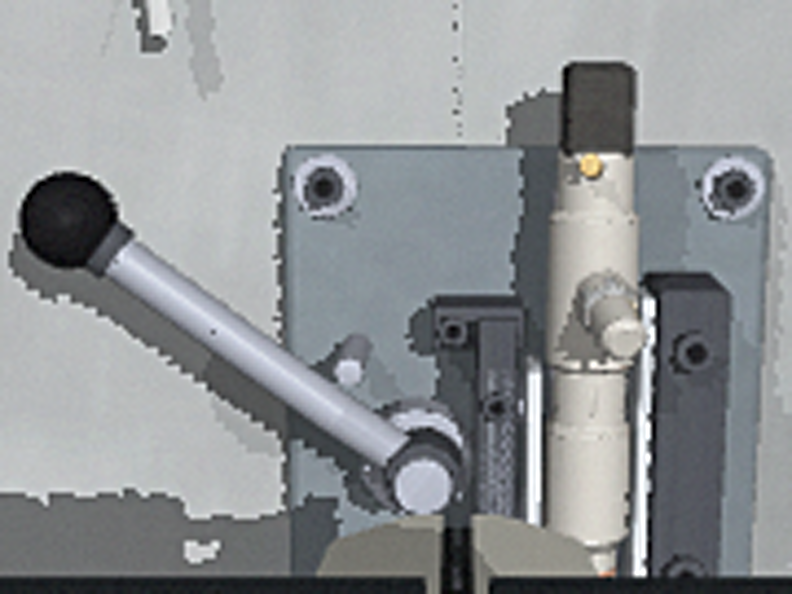

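Run:
```python
from h import *
import pickle
ci=pickle.load(open("w1.pkl","rb"))
f=lambda p:(p[0]/4.4+180-.4,p[1]/4.4+120-.4)
r=lambda n,p,z:print(n,ray("wrist",f(p),z,ci))
r("screwL",(324,187),.012);r("screwR",(735,188),.012)
r("ball",(69,220),.056);r("hub",(421,485),.06);r("plugTopEnd",(599,63),.042);r("plugBotEnd",(599,62),.034)
r("plugL",(563,100),.037);r("plugR",(635,100),.037)
r("bodyfar axis",(590,540),.034);r("tip scrdrv",(153,45),.008)
```

```text
screwL [0.48438439 0.11313821 0.012     ]
screwR [0.60169462 0.1297809  0.012     ]
ball [0.42298363 0.10036276 0.056     ]
hub [0.52341747 0.04326745 0.06      ]
plugTopEnd [0.55417464 0.15927403 0.042     ]
plugBotEnd [0.5549017  0.15944049 0.034     ]
plugL [0.54671593 0.14828524 0.037     ]
plugR [0.56579884 0.15103984 0.037     ]
bodyfar axis [0.57470083 0.02553365 0.034     ]
tip scrdrv [0.43103283 0.14569168 0.008     ]
```

```bash
cat >> h.py <<'E'
psi=np.radians(8.3); ux=np.array([np.cos(psi),np.sin(psi),0]); uy=np.array([-np.sin(psi),np.cos(psi),0])
O=np.array([.5699,.0501,0]); plug=np.array([.5546,.1594,0]); uz=np.array([0,0,1.])
E
python3 - <<'E'
from h import *
import cv2
s=plug+.035*uy
env.reach((s+.12*uz).tolist(),Q(psi)); env.move_straight((s+.047*uz).tolist(),rate=.12)
print(env.read_time_s(),env.read_contact_force(),env.read_joint_pos())
hit=env.move_straight((s-.058*uy+.047*uz).tolist(),rate=.025,threshold=13)
p=np.array(env.read_ee_pos());print(hit,(p-plug)@uy,(p-plug)@ux,env.read_contact_force(),env.read_time_s())
i=cams.grab_frame("top"); cv2.imwrite("pics/top1.png",i[:,:,::-1])
z=i[165:295,205:345,::-1]; cv2.imwrite("pics/top1z.png",cv2.resize(z,None,fx=4.6,fy=4.6,interpolation=cv2.INTER_CUBIC))
E
```

```text
5.85 [-0.13758855  0.20615957  0.89945188] [ 1.47722664e-01  5.12177402e-01  1.68265995e+00 -2.93520763e-05
  9.45040938e-01  3.24011640e-03]
True -0.007603560178432902 -0.000279509608623518 [0.41699005 1.87771344 1.39768466] 7.4417
```

View pics/top1z.png

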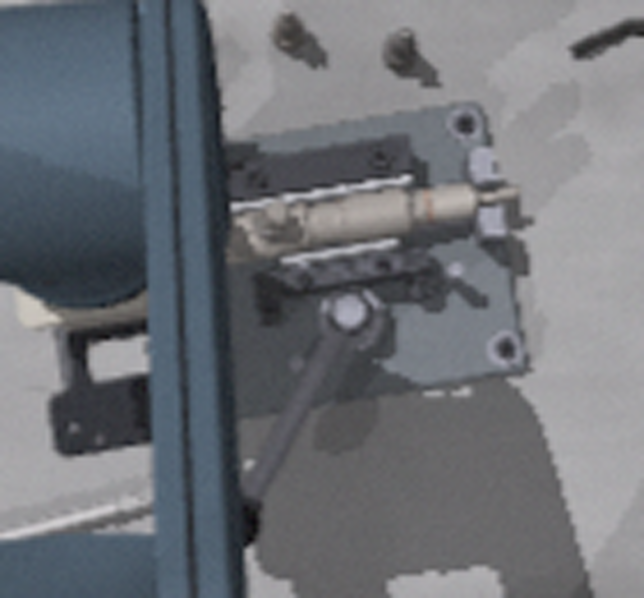

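The nut's front edge, at about (476,202), appears to touch the prongs at about (480,200). I'll push again to confirm it's seated.

Run:
```python
from h import *
import cv2
p0=np.array(env.read_ee_pos())
hit=env.move_straight((p0-.008*uy).tolist(),rate=.012,threshold=18)
p=np.array(env.read_ee_pos());print(hit,(p-plug)@uy,env.read_contact_force(),env.read_time_s())
env.pause(.2);print(env.read_contact_force())
env.move_straight((p+.04*uy).tolist(),rate=.1)
print(env.read_contact_force())
env.move_straight((p+.04*uy+.08*uz).tolist(),rate=.2)
i=cams.grab_frame("scene"); z=i[190:265,235:350,::-1]; cv2.imwrite("pics/s2z.png",cv2.resize(z,None,fx=6.5,fy=6.5,interpolation=cv2.INTER_CUBIC))
i=cams.grab_frame("top"); z=i[165:295,205:345,::-1]; cv2.imwrite("pics/top2z.png",cv2.resize(z,None,fx=4.6,fy=4.6,interpolation=cv2.INTER_CUBIC))
```

```text
True -0.007657099572033975 [0.02244874 1.24112408 2.05367549] 7.9417
[0.60527621 0.42673691 1.11395355]
[ 0.26789773 -0.03302041  0.55720038]
```

View pics/s2z.png

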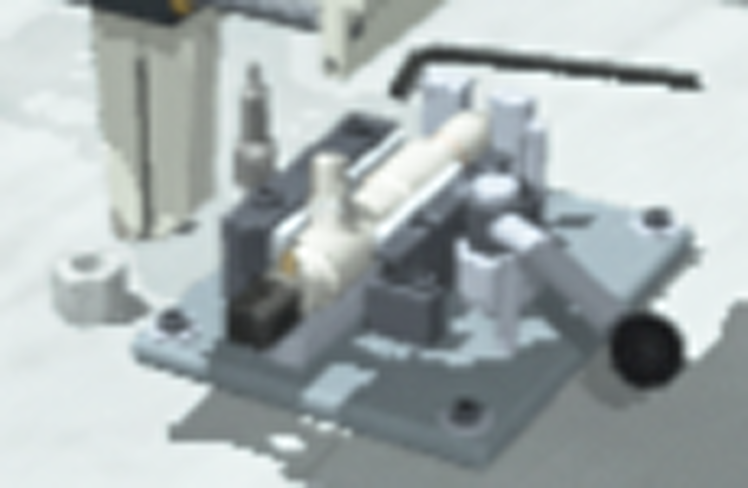

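View pics/top2z.png

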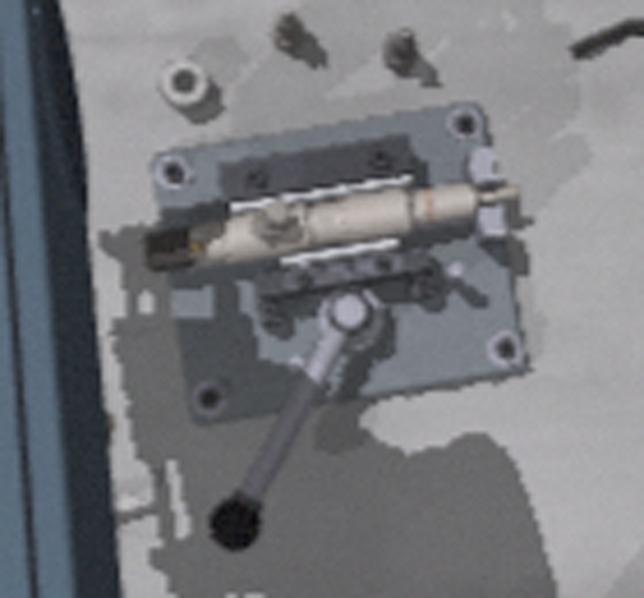

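The second push moved only 0.05 mm at 18 N, so the nut is seated on the prongs, and the lever hasn't moved. Next is the lever sweep, with the tool turning along with the bar.

```bash
cat >> h.py <<'E'
hub=np.array([.5232,.0434,0])
def wp(adeg,off,r=.078,z=.060):
    a=np.radians(adeg); e=np.array([np.cos(a),np.sin(a),0]); t=np.array([-np.sin(a),np.cos(a),0])
    return (hub+r*e-off*t+z*uz).tolist(), Q(a-np.pi)
E
python3 - <<'E'
from h import *
import cv2
for a in range(150,285,15): assert env.solve_ik(*wp(a,.0135)) is not None,a
env.reach(*wp(150.4,.028,z=.16)); p,q=wp(150.4,.028); print(env.move_straight(p,q,rate=.12,threshold=10),env.read_contact_force(),env.read_time_s())
p,q=wp(150.4,.0135); print(env.move_straight(p,q,rate=.04,threshold=25),env.read_contact_force())
for a in range(160,221,10):
    h=env.move_straight(*wp(a,.0135),rate=.06,threshold=25); print(a,h,np.round(env.read_contact_force(),1),env.read_time_s())
    if h: break
i=cams.grab_frame("top"); z=i[165:295,205:345,::-1]; cv2.imwrite("pics/top3z.png",cv2.resize(z,None,fx=4.6,fy=4.6,interpolation=cv2.INTER_CUBIC))
i=cams.grab_frame("scene"); z=i[180:270,235:350,::-1]; cv2.imwrite("pics/s3z.png",cv2.resize(z,None,fx=6.5,fy=6.5,interpolation=cv2.INTER_CUBIC))
E
```

```text
False [-0.44255308  0.39404494 -0.02089697] 10.8833
False [-0.92516445 -0.73884144  0.19572286]
160 False [0.4 1.  0.8] 11.7583
170 False [-0.4 -0.3 -0. ] 12.1417
180 False [-0.5  0.7  0.3] 12.525
190 False [0.  0.1 0.4] 12.9083
200 False [ 0.  -0.4  0.5] 13.2917
210 False [0.5 0.2 0.1] 13.675
220 False [-0.7 -0.3 -0.1] 14.0583
```

View pics/top3z.png

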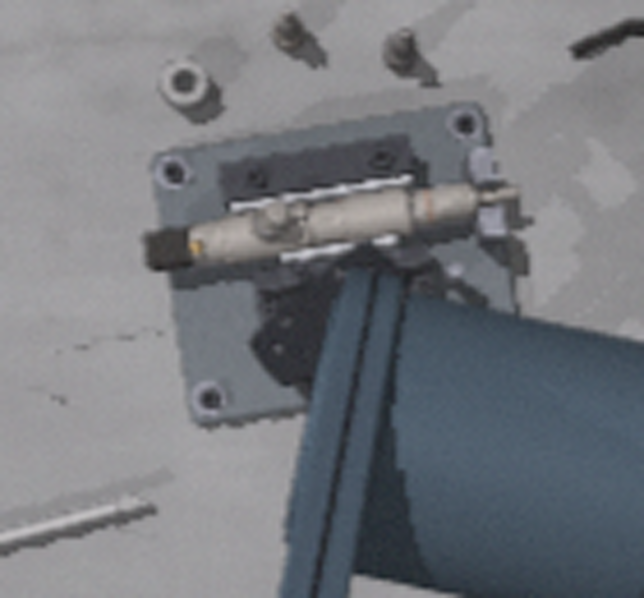

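View pics/s3z.png

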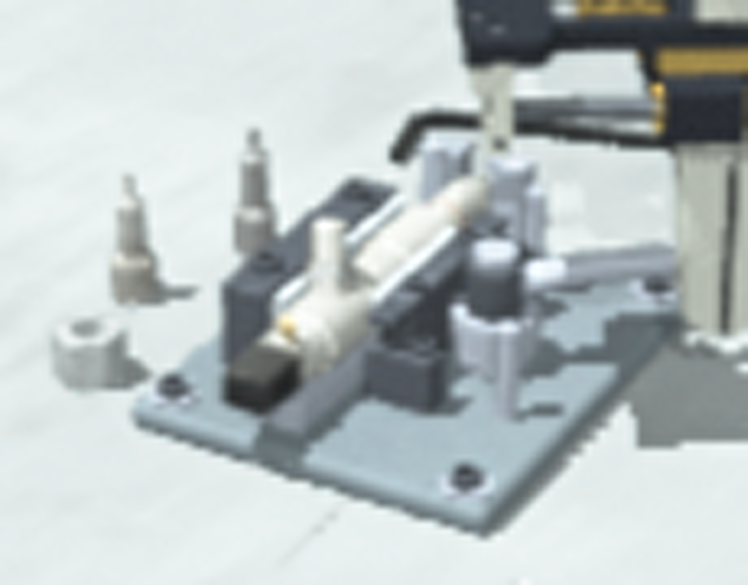

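The lever is following the finger, and the injector and loose parts haven't moved. I'll carry on to the stop.

Run:
```python
from h import *
import cv2
A=[230,240,250,260,268,274,279,283,286]
for a in A:
    h=env.move_straight(*wp(a,.0135),rate=.05 if a<270 else .02,threshold=22); print(a,h,np.round(env.read_contact_force(),1),env.read_time_s())
    if h: break
p=np.array(env.read_ee_pos()); print(p, np.degrees(np.arctan2(*(p-hub)[[1,0]]))+np.degrees(np.arctan2(.0135,.078))+360)
```

```text
230 False [-0.9  0.7 -0.6] 14.5833
240 False [-0.9  0.5  0.1] 15.0083
250 False [-1.1  0.5 -1.2] 15.4333
260 False [-1.3 -0.5 -1.4] 15.8583
268 False [-1.1 -0.2 -1.3] 16.2333
274 False [-4.2 -0.4  0.5] 16.8
279 False [-6.4 -2.1  3.2] 17.2917
283 True [-1.3 -0.1  0.6] 17.5667
[ 0.52055018 -0.03620526  0.05928775] 277.9128010069545
```

Run:
```python
from h import *
import cv2
h=env.move_straight(*wp(284,.0135),rate=.015,threshold=28); print(h,np.round(env.read_contact_force(),1)); 
p=np.array(env.read_ee_pos()); print(p, np.degrees(np.arctan2(*(p-hub)[[1,0]]))+9.82+360)
env.pause(.3)
p2,q=wp(278,.05); env.move_straight(p2,q,rate=.08)
p2,q=wp(278,.05,z=.2); env.move_straight(p2,q,rate=.2)
env.reach([.35,.15,.3],Q(0.0)); print(env.read_time_s(),env.read_contact_force())
i=cams.grab_frame("top"); cv2.imwrite("pics/top4.png",i[:,:,::-1]); z=i[165:295,205:345,::-1]; cv2.imwrite("pics/top4z.png",cv2.resize(z,None,fx=4.6,fy=4.6,interpolation=cv2.INTER_CUBIC))
i=cams.grab_frame("scene"); z=i[180:270,235:350,::-1]; cv2.imwrite("pics/s4z.png",cv2.resize(z,None,fx=6.5,fy=6.5,interpolation=cv2.INTER_CUBIC))
```

```text
True [-1.3 -0.   1.4]
[ 0.52009223 -0.03609077  0.05840118] 277.58110583437303
21.75 [0.30346902 0.67088314 0.10068425]
```

View pics/top4z.png

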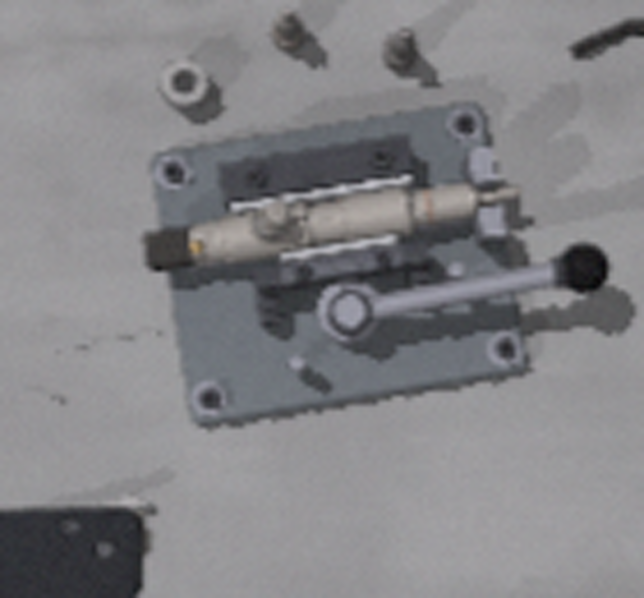

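View pics/s4z.png

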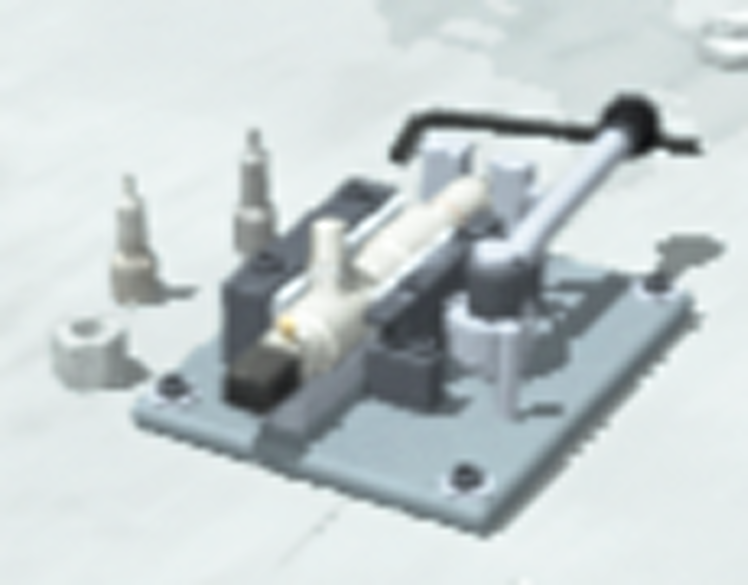

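Run:
```python
from h import *
f=lambda p:(p[0]/4.6+205-.4,p[1]/4.6+165-.4)
h=ray("top",f((348,311)),.06);b=ray("top",f((582,268)),.056);d=b-h
print(np.degrees(np.arctan2(d[1],d[0]))%360, np.linalg.norm(d))
d0=ray("top",f((235,523)),.056)-h;print(np.degrees(np.arctan2(d0[1],d0[0]))%360)
P=ray("top",f((146,249)),.0345);print("plug y advance",(P-plug)@uy)
a=ray("top",f((476,202)),.034);s=ray("top",f((480,202)),.034);print("nut gap approx",np.linalg.norm(a-s))
```

```text
278.9589920191044 0.11634229955971102
150.26627855138165
plug y advance -0.016903407903927366
nut gap approx 0.0020088660531587125
```

Run:
```python
import cv2,numpy as np
a=cv2.imread("pics/top2z.png",0)[180:230,405:500].astype(np.float32);b=cv2.imread("pics/top4z.png",0)[180:230,405:500].astype(np.float32)
print(cv2.phaseCorrelate(a,b))
from h import *
print(env.read_time_s(),np.abs(env.read_joint_vel()).max()); env.finish_job()
```

```text
((0.1067770593631181, -0.07142749785035818), 0.9258291693528493)
21.85 0.003919392823482807
the job is handed in; nothing more can be done
```

The injector is pushed home against the end stop and the cam lever is fully over. I handed the job in at about 21.9 s, with the arm clear of everything.

- **Nut against the stop:** I pushed the plug end with the closed fingertips, and the injector slid about 17 mm by the top view (about 15.5 mm by the finger). A second push of up to 18 N moved it only 0.05 mm more, so I took it as seated. In the top view the nut and prong edges measure about 2 mm apart. That is right at the limit and about one pixel, so the picture neither confirms nor rules out a small gap.
- **Lever locked:** I swept the lever round until it stopped firmly, twice, at force limits of 22 N and 28 N. Before and after pictures show it turned 128.7°, or 2.246 rad of the full 2.25. The finger's own position gave 277.6–277.9° against 279.0° in the picture, and both are well beyond the 2.1 rad needed.
- **After letting go:** The nut end had not shifted during locking (under 0.1 mm between pictures). The loose parts in the close-up pictures looked unmoved; the spare injector was out of view, and the arm partly hid the screwdriver.
- **Not checked:** The jaw's force on the injector couldn't be measured directly. I'm inferring it from the lever being at its stop.

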